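Clamp the salt jar on the one-handed preparation board

ROBOT

A 6-joint arm with a two-finger parallel gripper is mounted at the origin on a cart in front of the work surface, level with it; the furniture and walls round the work are solid. World frame = base frame: x ahead of the robot, y to its left, z up, the work surface at z = 0. Lengths are in m, angles in rad, forces in N, time in s.
With the tool pointing down it reaches from about 0.35 to 0.775 m from the base axis. Payload 5.5 kg.
Tool frame: the origin (TCP) lies midway between the tips of the shut fingers; the grasp point (between the pads) lies 19 mm behind it; z points along the fingers, y is the line along which they close (so a half turn about z gives the same grasp; the last joint's range is limited). The gripper opens to 85 mm and grips with 20 to 120 N. Pads are 22 mm wide; open, the fingers measure 114 mm over their backs; the gripper's body (76 mm by 85 mm) begins 54 mm behind the grasp point. The pads swing forward as they close: fully open they stand 13 mm farther back than shut.
Start: joints at [-1.486, 0.313, 0.046, 1.304, 0, 1.431], TCP at [0.128, -0.561, 0.231] pointing down, gripper open.
Joint ranges: [-2.76, 2.76], [-0.86, 1.69], [-1.03, 1.26], [-2.2, 2.34], [-1.47, 1.5], [-3.14, 3.14]. Speed limits (rad/s): [2.57, 2.57, 3.14, 3.14, 3.14, 3.14].

INTERFACE

Orientations are given as a 3x3 rotation matrix whose columns are the frame's x, y, z axes.
In Python, from rig import env gives the robot as it stands. Calls block until the motion is done:
- env.move_ptp(position, orientation): joint-space move of the TCP to a pose.
- env.move_linear(position, vel=0.15, ori=None): straight line of the TCP; ori=None keeps the orientation; vel is the mean speed in m/s.
- env.goto_joints(angles): joint-space move.
- env.gripper_to(opening, squeeze=None): finger opening in m; squeeze is the grip in N (None keeps the last); returns when the fingers have stopped.
- env.sleep(seconds).
- env.ik(position, orientation): joint angles nearest the present ones, or None.
- env.get_state(): the state.
- env.camera(name): name is "side" or "top" or "wrist"; returns a dict with "color" (400x640x3 uint8, red, green, blue), "vfov" (degrees; the focal length in pixels is half the picture's height over the tangent of half this angle, whatever the lens; pixels are square), "cx", "cy" (the principal point, pixels), "position" and "orientation" of the camera in the world; the wrist camera has in their place "T_tool_cam" (4x4, takes a point from camera to tool coordinates, whose origin is the TCP and whose axes are the flange's). Camera axes: x right, y up, looking along -z (the intrinsics and any distortion apply to the point x, -y, -z); pixel columns grow to the right and rows downward; lengths in m; the calibration is good to about 2 mm. A picture is of the moment at which its call begins: read the wrist's pose just before it. There is no depth.
A pose or a line that the arm cannot do raises env.IKError and nothing moves.
- env.finish_job(): hands the job in; it is judged then, once.
Trained networks look in the newest picture that a camera, given by its name, has taken for a name from the list of things; names that differ only in an ending like _2 or _b are one class to them, and where a whole thing is asked for, a point or a joint stands for the part that bears it (a point fixed in the world has none). Each returns a list of dicts, best first, with "p" (0 to 1); they miss things now and then, are a little off and sometimes report something else, mostly with a low value. They report only what shows in the picture. A call takes as long as a camera call.
- env.find_in(camera, target): "centre" ([x, y, z] in m, in the coordinates of the camera as it stood for that picture, good to about 4 mm: the middle of the surface that is visible of it).
- env.place_of(camera, target): "centre" ([x, y, z] in m, in the coordinates of the camera as it stood for that picture, good to about 4 mm: a listed point, or the origin of a listed thing).
The state is a dict: "t": time; "joints": joint angles; "dq": joint speeds; "joint_torque": joint torques, N m; "eef_pos": TCP position; "eef_rot": TCP orientation; "wrist_force": force on the tool from outside, world axes, zero at the start; "wrist_torque": the same for the moment, N m; "grip_width": finger opening in m; "grasp_force": force on a finger pad.
Only numpy, scipy, OpenCV 4.12 (cv2) and the standard library are available. Lean on these libraries where they do the work, as an engineer would, in place of code of your own. Each camera call takes 0.05 s, during which the arm holds its last target. There are 200 camera calls.

TASK

Clamp the open glass salt jar on the preparation board: turn the red thumbscrew anticlockwise to loosen it, slide its collar to the left so that the spring jaw pushes the jar against the back jaw and presses it snugly, with about 15 N, then turn the screw clockwise until tight while keeping the pressure on, and let go. The glass is thin, so never press it with more than about 20 N; keep the jar upright and leave the other things alone.

Things in the scene. Friction and masses are not known exactly. Their poses are not given: they have to be found in the camera images.
- prep_board: Fixed wooden board, 190 (its x) x 340 (its y) mm, top 18 mm above its origin (mid-underside). A 14 mm notched rail runs along y at x = -55 mm, 48 mm above the worktop, between posts 68 mm high at y = +-150 mm. +y (robot's left) is the clamping direction. There a fixed black V jaw, 42 mm tall, stops the jar; its place is unmeasured (jar's face home at y = 102 to 138 mm): feel for it.
- collar: Dark knurled collar, 34 mm diameter, 30 mm long, on the notched rail; origin = its centre, on the rail's axis; its y is the board's +y; starts at board y = -105 to -50 mm, can go to +65 mm. Held fast by its screw; with the screw loose it slides with about 1.5 N of friction. As the screw tightens the collar settles into the nearest notch (2.6 mm apart), up to 2 mm either way.
- jaw (a point): Centre of the bracket that the collar carries on the jar's line (73 mm to the collar's +x, 46 mm above the worktop). From it the black rubber spring jaw (44 x 10 x 26 mm) stands out towards board +y; unpressed, its face is 45 mm ahead of this point and of the collar's centre. The jaw gives 1 mm per 2 N, up to 14 mm, where it is solid; pressed, it pushes the loose collar back.
- screw (a joint): Angle (rad) of the red thumbscrew on the collar: 0 = tight stop, grows anticlockwise seen from above, stop at 1.5. Up to about 0.8 it grips the rail, the less the larger the angle; above 0.9 it is loose; below 0.25 it counts as tight. Takes 0.15 to 0.3 N m; stays where left. One grasp can serve throughout: loosen, slide the collar by the screw, tighten while still holding.
- wing (a point): Centre of the screw's red wing, on the vertical screw axis, 97 mm above the worktop, over the collar's centre. The wing is a flat bar 36 mm long (this frame's x), 9 mm thick (y, the way to pinch it), 26 mm tall (84 to 110 mm above the worktop); it turns with the screw. The collar's boss below ends 70 mm above the worktop. z is up.
- salt_jar: Open clear-glass jar, 72 mm in diameter, 120 mm tall, about 0.5 kg, standing loose on the board; origin = centre of its underside, z up. It slides on the board with some 3 to 7 N of friction.
- orange_mug: Orange mug, 81 mm wide, 101 mm tall, bystander; origin at its underside.
- pepper_mill: Dark wooden pepper mill, 58 mm wide, 170 mm tall, bystander; origin = centre of its underside.
- spice_jar: Small glass spice jar with a red cap, 45 mm wide, 106 mm tall, bystander; origin = centre of its underside.
- lemon: Lemon 72 x 55 x 56 mm, bystander, origin under its centre.
- garlic: Garlic bulb 50 mm wide, bystander, origin under its centre.

How it is judged:
By the outcome, as a careful person would: the job done as asked, in the order asked, and still so for the second after the job is handed in, with the robot touching nothing.
It also fails if it takes over 58 s, if anything falls off the work surface, if the arm or the gripper's body presses on something with over 40 N, if the wrist force passes 120 N, or if a joint passes its speed limit or range.

## Working session

There is one attempt and no reset: what is moved stays moved. The work goes in short steps, each a Python script; the robot and the scene stay as the last script left them, time stands still between calls to the robot, and variables do not carry over. Pictures are saved under pics/ and viewed, at most 10 in all, crops included, and the job is handed in when it is done.

```bash
ls; mkdir -p pics; cat > h.py <<'E'
from rig import env
import numpy as np, cv2
def world(c,p): return np.array(c["position"])+np.array(c["orientation"]).reshape(3,3)@np.array(p)
def save(c,n): cv2.imwrite("pics/"+n,c["color"][:,:,::-1])
E
python3 - <<'E'
from h import *
for cam in ("top","side"):
    c=env.camera(cam); save(c,cam+"0.png")
    print(cam,c["vfov"],c["cx"],c["cy"],np.round(c["position"],3),[k for k in c])
    for t in ("prep_board","collar","jaw","wing","salt_jar","orange_mug","pepper_mill","spice_jar","lemon","garlic"):
        r=env.place_of(cam,t)
        print(t,[(round(d["p"],2),np.round(world(c,d["centre"]),4).tolist()) for d in r[:2]])
print(env.get_state()["t"])
E
```

```text
pics
rig.py
top 52.88616908017795 321.6087465043015 204.25193726888628 [ 0.251 -0.04   1.454] ['color', 'vfov', 'cx', 'cy', 'position', 'orientation']
prep_board []
collar [(0.55, [0.5784, -0.0861, 0.0472]), (0.54, [0.4983, -0.0895, 0.0489])]
jaw [(0.74, [0.5779, -0.0878, 0.0482]), (0.65, [0.5519, 0.0116, 0.0004])]
wing [(0.37, [0.5039, -0.087, 0.097])]
salt_jar [(0.66, [0.5678, 0.0538, 0.0191])]
orange_mug [(0.67, [0.4124, 0.3944, -0.0016]), (0.66, [0.3905, -0.4627, -0.0005])]
pepper_mill [(0.63, [0.5487, 0.4186, -0.0031])]
spice_jar [(0.68, [0.2781, 0.3885, 0.0036])]
lemon [(0.63, [0.3879, -0.4586, 0.0006])]
garlic [(0.46, [0.3836, -0.2893, -0.0029])]
side 49.873171438929255 323.7288970955476 202.93092092974402 [ 0.036 -1.137  0.634] ['color', 'vfov', 'cx', 'cy', 'position', 'orientation']
prep_board [(0.7, [0.5543, 0.0099, 0.0024])]
collar [(0.87, [0.5011, -0.0863, 0.0538])]
jaw [(0.68, [0.5733, -0.0835, 0.0509])]
wing [(0.5, [0.5024, -0.0914, 0.1004])]
salt_jar [(0.72, [0.5697, 0.0488, 0.0187]), (0.29, [0.5752, -0.0848, 0.0464])]
orange_mug [(0.77, [0.4141, 0.4024, 0.0045]), (0.66, [0.5472, 0.4223, 0.0063])]
pepper_mill [(0.8, [0.5442, 0.4192, 0.0079])]
spice_jar []
lemon [(0.93, [0.3849, -0.4646, 0.004])]
garlic [(0.62, [0.3836, -0.2915, 0.0077])]
1.1
```

View pics/top0.png

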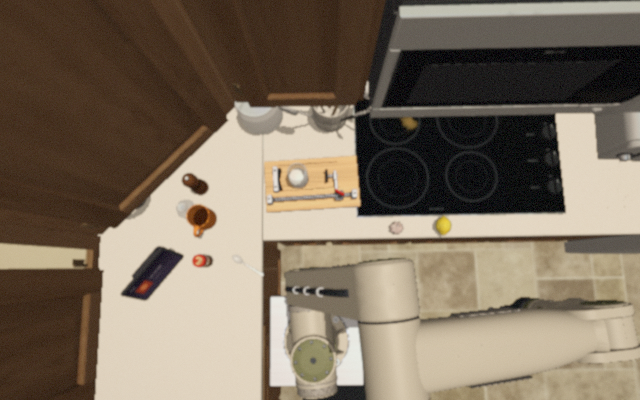

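View pics/side0.png

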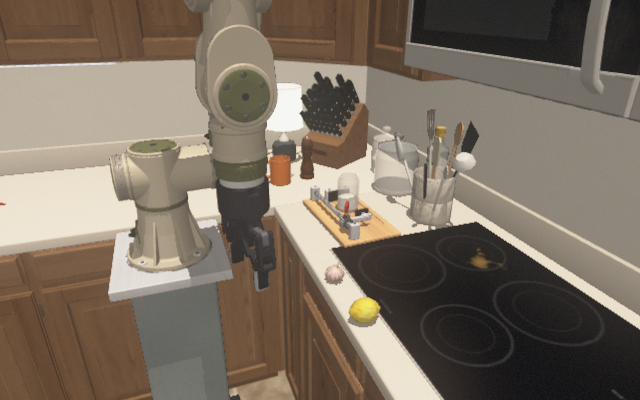

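The board lies at around (0.55, 0.01) with a yaw of about +3°. The jar stands around the middle, and the red wing is at px (339,193) in the top view. Next I look with the wrist camera.

```bash
python3 - <<'E'
from h import *
s=env.get_state(); print(np.round(s["eef_rot"],3), s["grip_width"])
R=np.array(s["eef_rot"]).reshape(3,3)
for a in (0,np.pi/2,-np.pi/2,np.pi):
    c,sn=np.cos(a),np.sin(a); Rn=np.array([[c,sn,0],[sn,-c,0],[0,0,-1.]])
    q=env.ik([0.50,-0.09,0.09],Rn); print(round(a,2),None if q is None else np.round(q,2))
c=env.camera("wrist"); T=np.array(c["T_tool_cam"]); print(np.round(T,3),c["vfov"],{k:v for k,v in c.items() if k not in("color","T_tool_cam")})
a=np.pi/2  # tool y -> world x
E
```

```text
[[ 0.975  0.223  0.   ]
 [ 0.223 -0.975 -0.   ]
 [-0.     0.    -1.   ]] 0.08558489492639151
0 [-0.34  0.28 -0.37  0.93  0.    2.81]
1.57 [-0.34  0.28 -0.37  0.93  0.    1.23]
-1.57 [-0.34  0.28 -0.37  0.93  0.   -1.91]
3.14 [-0.34  0.28 -0.37  0.93  0.   -0.34]
[[-0.001  0.951  0.309  0.079]
 [ 1.     0.     0.001  0.001]
 [ 0.     0.309 -0.951 -0.143]
 [ 0.     0.     0.     1.   ]] 69.70716204249534 {'vfov': 69.70716204249534, 'cx': 316.9269508171947, 'cy': 199.74400258749125}
```

```bash
cat >> h.py <<'E'
def Rt(a): 
    c,s=np.cos(a),np.sin(a); return np.array([[c,s,0],[s,-c,0],[0,0,-1.]])
def wrist():
    s=env.get_state(); c=env.camera("wrist"); T=np.eye(4); T[:3,:3]=np.array(s["eef_rot"]).reshape(3,3); T[:3,3]=s["eef_pos"]
    T=T@np.array(c["T_tool_cam"]); c["position"]=T[:3,3]; c["orientation"]=T[:3,:3]; return c
def pix2z(c,uv,z):
    f=200/np.tan(np.radians(c["vfov"]/2)); d=np.array([(uv[0]-c["cx"])/f,-(uv[1]-c["cy"])/f,-1])
    d=c["orientation"]@d; return c["position"]+d*(z-c["position"][2])/d[2]
E
python3 - <<'E'
from h import *
env.move_ptp([0.52,-0.06,0.26],Rt(np.pi/2))
c=wrist(); save(c,"w1.png"); np.savez("w1.npz",position=c["position"],orientation=c["orientation"],vfov=c["vfov"],cx=c["cx"],cy=c["cy"])
for t in ("prep_board","collar","jaw","wing","salt_jar"):
    r=env.place_of("wrist",t)
    print(t,[(round(d["p"],2),np.round(world(c,d["centre"]),4).tolist()) for d in r[:2]])
s=env.get_state();print(s["t"],s["wrist_force"])
E
```

```text
prep_board [(0.94, [0.5532, 0.0079, 0.0043])]
collar [(0.89, [0.5021, -0.0946, 0.0476])]
jaw [(0.81, [0.5721, -0.0869, 0.0405])]
wing [(0.9, [0.5034, -0.091, 0.0962])]
salt_jar [(0.79, [0.567, 0.0512, 0.0165]), (0.73, [0.3864, -0.2956, -0.0044])]
3.725 [-0.3746336  -0.04586191 -0.41785753]
```

View pics/w1.png

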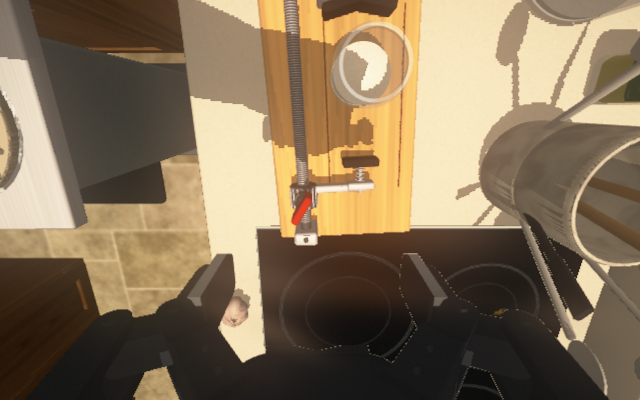

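The picture shows the red wing at px (303,209), lying along roughly 57° in the world. The jaw pad is at (360,160), the jar at (372,65) and the back jaw at (357,5). I'll take a closer look at the wing and get the rail yaw.

```bash
python3 - <<'E'
from h import *
w=np.load("w1.npz"); p=[pix2z(w,q,.048) for q in ((292,15),(301,170))]; d=p[0]-p[1]; print("rail",p,np.degrees(np.arctan2(-d[0],d[1])))
env.gripper_to(0.05,40)
env.move_ptp([0.5030,-0.091,0.215],Rt(1.0))
c=wrist(); save(c,"w2.png")
r=env.place_of("wrist","wing"); print([(round(d["p"],2),np.round(world(c,d["centre"]),4).tolist()) for d in r[:2]])
hsv=cv2.cvtColor(c["color"],cv2.COLOR_RGB2HSV); m=((hsv[...,0]<8)|(hsv[...,0]>172))&(hsv[...,1]>150)&(hsv[...,2]>70)
n,l,st,ce=cv2.connectedComponentsWithStats(m.astype(np.uint8)); i=1+np.argmax(st[1:,4]); print(st[i],ce[i])
v,u=np.where(l==i); P=np.array([pix2z(c,q,.110)[:2] for q in zip(u,v)])
(ce,wh,an)=cv2.minAreaRect((P*1e4).astype(np.float32)); print(np.array(ce)/1e4,np.array(wh)/10,an)
s=env.get_state();print(s["t"],s["wrist_force"])
im=cv2.resize(c["color"][80:330,170:470,::-1],None,fx=2,fy=2); cv2.imwrite("pics/w2c.png",im)
E
```

```text
rail [array([0.49375167, 0.1114738 , 0.048     ]), array([ 0.50017104, -0.0578546 ,  0.048     ])] 2.1710882581025124
[(0.78, [0.5044, -0.0871, 0.0976])]
[312 174   9  42 341] [316.12609971 194.69794721]
[ 0.50422778 -0.08818367] [38.71358337  7.25784225] 57.58982467651367
4.8167 [-0.65483272 -0.51962073 -0.50998975]
```

View pics/w2c.png

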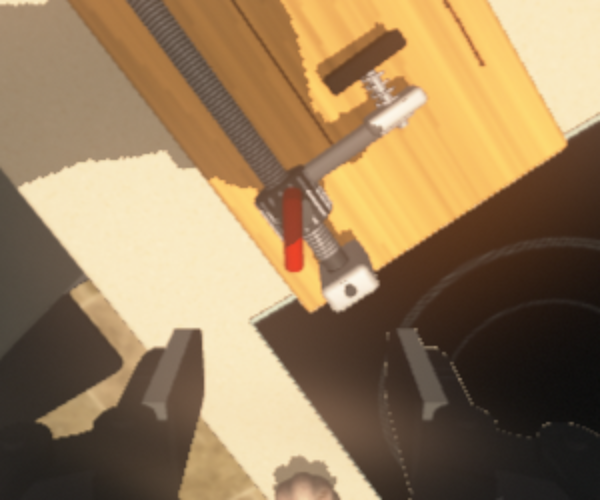

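The mask agrees with the networks: wing centre (0.5036, -0.089), direction 57.6°. Now I grasp it and loosen it.

```bash
cat >> h.py <<'E'
def rep(tag=""):
    s=env.get_state(); R=np.array(s["eef_rot"]).reshape(3,3)
    print(tag,"t%.2f"%s["t"],"pos",np.round(s["eef_pos"],4),"a%.3f"%np.arctan2(R[1,0],R[0,0]),"F",np.round(s["wrist_force"],1),"Tz%.3f"%s["wrist_torque"][2],"w%.4f g%.0f"%(s["grip_width"],s["grasp_force"]))
    return s
E
python3 - <<'E'
from h import *
A=1.005; P=np.array([0.5036,-0.0892,0.080])
env.move_linear(P,vel=0.12,ori=Rt(A)); rep("down")
env.gripper_to(0.0,60); s=rep("shut")
E
```

```text
down t6.09 pos [ 0.5042 -0.0894  0.0807] a1.005 F [-0.3  0.1  0.1] Tz0.011 w0.0501 g0
shut t6.54 pos [ 0.5036 -0.0891  0.0806] a1.005 F [-2.5  1.6  5.7] Tz0.049 w0.0084 g59
```

```bash
python3 - <<'E'
from h import *
P=np.array([0.5036,-0.0892,0.080])
for i in range(1,6):
    env.move_linear(P,vel=0.1,ori=Rt(1.005+0.25*i)); rep(i)
E
```

```text
1 t6.94 pos [ 0.5031 -0.0889  0.0805] a1.256 F [-3.5  1.3  7.1] Tz0.121 w0.0080 g59
2 t7.34 pos [ 0.5027 -0.089   0.0805] a1.505 F [-4.4  1.2  6.3] Tz0.158 w0.0083 g59
3 t7.74 pos [ 0.5023 -0.089   0.0805] a1.755 F [-5.6  1.5  8.5] Tz0.176 w0.0085 g59
4 t8.14 pos [ 0.5019 -0.0891  0.0805] a2.005 F [-5.9 -0.5 10. ] Tz0.157 w0.0082 g60
5 t8.54 pos [ 0.5015 -0.0893  0.0805] a2.255 F [-8.  -0.7  9.6] Tz0.175 w0.0078 g60
```

```bash
python3 - <<'E'
from h import *
env.gripper_to(0.0,80)
P=np.array([0.5012,-0.0892,0.0815]); R=Rt(2.255); u=np.array([-np.sin(.045),np.cos(.045),0])
env.move_linear(P,vel=0.05,ori=R); rep("recentre")
for d in (5,10,20,30,40):
    env.move_linear(P+u*d/1000,vel=0.05); s=rep(d)
    if abs(s["wrist_force"][1])>12: break
c=wrist(); save(c,"w3.png"); im=cv2.resize(c["color"][:330,100:540,::-1],None,fx=1.6,fy=1.6); cv2.imwrite("pics/w3c.png",im)
E
```

```text
recentre t9.01 pos [ 0.5014 -0.0892  0.0808] a2.255 F [ 3.3 -0.9 -8.5] Tz0.103 w0.0073 g81
5 t9.26 pos [ 0.501  -0.0835  0.0808] a2.256 F [  3.8   2.4 -12.7] Tz0.053 w0.0075 g80
10 t9.51 pos [ 0.5008 -0.0785  0.0808] a2.256 F [  5.9   1.1 -13.7] Tz0.030 w0.0079 g80
20 t9.86 pos [ 0.5002 -0.0684  0.0808] a2.256 F [  4.8   1.6 -13.4] Tz0.027 w0.0074 g80
30 t10.21 pos [ 0.4997 -0.0584  0.0808] a2.256 F [  5.8   2.  -15.1] Tz0.025 w0.0073 g80
40 t10.56 pos [ 0.4992 -0.0484  0.0808] a2.256 F [  4.6   1.9 -14.7] Tz0.037 w0.0075 g80
```

View pics/w3c.png

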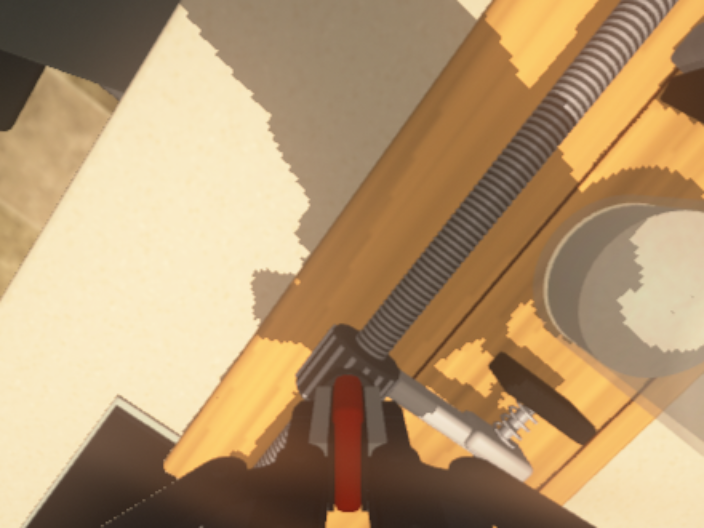

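The collar slides freely and the wing turned with the fingers. The jaw is about to reach the jar. I'll go on in small steps, watching Fy.

```bash
python3 - <<'E'
from h import *
P=np.array([0.5005,-0.0892,0.0807]); u=np.array([-np.sin(.045),np.cos(.045),0])
b=None
for d in np.arange(42,125,3):
    env.move_linear(P+u*d/1000,vel=0.03); s=rep(d); f=s["wrist_force"][1]
    if b is None: b=f
    if f-b<-9.5: break
E
```

```text
42 t10.86 pos [ 0.4992 -0.0471  0.0808] a2.255 F [  4.9   0.3 -10.8] Tz0.062 w0.0074 g81
45 t11.11 pos [ 0.499  -0.044   0.0808] a2.255 F [  4.8   1.5 -11.7] Tz-0.003 w0.0076 g80
48 t11.36 pos [ 0.4989 -0.041   0.0807] a2.255 F [  4.6   0.5 -10.9] Tz0.061 w0.0074 g80
51 t11.61 pos [ 0.4987 -0.038   0.0808] a2.255 F [  5.9   1.1 -10.6] Tz0.023 w0.0075 g80
54 t11.86 pos [ 0.4986 -0.035   0.0808] a2.255 F [  4.9   0.8 -10.6] Tz0.046 w0.0073 g80
57 t12.11 pos [ 0.4984 -0.032   0.0808] a2.255 F [  5.    1.2 -10.4] Tz0.008 w0.0078 g80
60 t12.36 pos [ 0.4983 -0.0293  0.0808] a2.255 F [  4.8  -0.3 -10.9] Tz0.063 w0.0080 g80
63 t12.61 pos [ 0.4982 -0.0267  0.0808] a2.255 F [  4.8  -2.1 -11.3] Tz0.086 w0.0077 g80
66 t12.86 pos [ 0.498  -0.0238  0.0808] a2.255 F [  5.3  -2.3 -10.6] Tz0.083 w0.0078 g80
69 t13.11 pos [ 0.4978 -0.0208  0.0807] a2.255 F [  4.4  -2.4 -10.2] Tz0.012 w0.0075 g80
72 t13.36 pos [ 0.4977 -0.0178  0.0808] a2.255 F [  4.8  -1.6 -10.7] Tz0.083 w0.0072 g80
75 t13.61 pos [ 0.4976 -0.0148  0.0808] a2.255 F [  4.1  -1.8 -11.7] Tz0.081 w0.0080 g80
78 t13.86 pos [ 0.4974 -0.0118  0.0807] a2.255 F [  5.1  -2.3 -10.8] Tz0.068 w0.0076 g80
81 t14.11 pos [ 0.4972 -0.0088  0.0808] a2.255 F [  3.6  -1.5 -11.3] Tz0.108 w0.0075 g80
84 t14.36 pos [ 0.4971 -0.0058  0.0808] a2.255 F [  4.3  -3.6 -11.2] Tz0.095 w0.0076 g80
87 t14.61 pos [ 0.4969 -0.0028  0.0808] a2.255 F [  4.4  -0.8 -10.7] Tz0.019 w0.0078 g80
90 t14.86 pos [4.968e-01 2.000e-04 8.080e-02] a2.255 F [  4.5  -2.3 -10.6] Tz0.097 w0.0076 g80
93 t15.11 pos [0.4966 0.0032 0.0808] a2.255 F [  4.1  -2.6 -10.8] Tz0.040 w0.0076 g80
96 t15.36 pos [0.4965 0.0055 0.0808] a2.254 F [  4.7  -4.6 -12.6] Tz0.098 w0.0075 g80
99 t15.61 pos [0.4964 0.0074 0.0808] a2.254 F [  4.3  -9.7 -11.7] Tz0.082 w0.0077 g80
```

```bash
python3 - <<'E'
from h import *
P=np.array([0.5005,-0.0892,0.0807]); u=np.array([-np.sin(.045),np.cos(.045),0])
for d in (100.5,101.5,102.5,103.2,103.9):
    env.move_linear(P+u*d/1000,vel=0.015); env.sleep(0.15); s=rep(d); f=s["wrist_force"][1]
    if f<-13: break
c=wrist(); save(c,"w4.png"); cv2.imwrite("pics/w4c.png",cv2.resize(c["color"][:360,140:620,::-1],None,fx=1.6,fy=1.6))
E
```

```text
100.5 t16.01 pos [0.4964 0.0083 0.0808] a2.253 F [  4.7 -11.1 -11.1] Tz0.093 w0.0076 g80
101.5 t16.41 pos [0.4964 0.0088 0.0808] a2.253 F [  3.7 -13.6 -11.9] Tz0.130 w0.0075 g80
```

View pics/w4c.png

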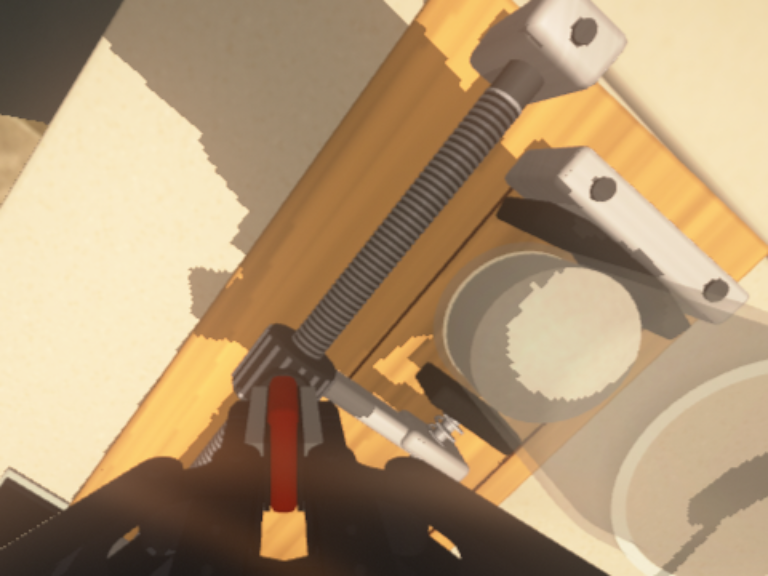

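The jar is seated in the V jaw with the spring jaw compressed, at about 14–14.5 N. Now I tighten while holding.

```bash
python3 - <<'E'
from h import *
u=np.array([-np.sin(.045),np.cos(.045),0]); P=np.array([0.5005,-0.0892,0.0807])+u*.1018
for k in range(1,11):
    env.move_linear(P+np.array([.002*k/10,0,0]),vel=0.1,ori=Rt(2.255-.125*k)); rep(k)
E
```

```text
1 t16.73 pos [0.4965 0.0089 0.0808] a2.127 F [  4.7 -13.8 -11.6] Tz-0.191 w0.0075 g80
2 t17.01 pos [0.4967 0.009  0.0808] a2.002 F [  4.2 -12.2 -12. ] Tz-0.162 w0.0079 g80
3 t17.28 pos [0.497  0.0091 0.0808] a1.877 F [  4.3 -11.8 -12.1] Tz-0.142 w0.0077 g80
4 t17.56 pos [0.4972 0.0091 0.0807] a1.752 F [  3.8 -11.6 -11.7] Tz-0.139 w0.0076 g80
5 t17.83 pos [0.4974 0.0092 0.0808] a1.627 F [  4.4 -12.9 -10.9] Tz-0.145 w0.0074 g80
6 t18.11 pos [0.4976 0.0092 0.0808] a1.502 F [  4.4 -12.1 -12.6] Tz-0.110 w0.0077 g80
7 t18.38 pos [0.4978 0.0091 0.0808] a1.377 F [  4.  -12.5 -11.2] Tz-0.127 w0.0078 g80
8 t18.66 pos [0.498  0.0091 0.0808] a1.252 F [  3.9 -12.  -12.9] Tz-0.113 w0.0076 g80
9 t18.93 pos [0.4983 0.009  0.0808] a1.127 F [  4.9 -12.6 -11.7] Tz-0.076 w0.0078 g80
10 t19.21 pos [0.4984 0.009  0.0808] a1.002 F [  3.7 -12.9 -11.9] Tz-0.119 w0.0078 g80
```

```bash
python3 - <<'E'
from h import *
u=np.array([-np.sin(.045),np.cos(.045),0]); P=np.array([0.5025,-0.0892,0.0807])+u*.1018
for k in range(1,5):
    env.move_linear(P,vel=0.1,ori=Rt(1.005-.06*k)); s=rep(k)
    if abs(s["wrist_torque"][2])>.45: break
E
```

```text
1 t19.46 pos [0.4985 0.0089 0.0808] a0.942 F [  4.4 -13.3 -12.1] Tz-0.118 w0.0079 g80
2 t19.71 pos [0.4986 0.009  0.0808] a0.884 F [  4.  -13.4 -11.2] Tz0.681 w0.0077 g81
```

The hard stop showed up at a=0.884, so the screw is fully tight. Next I take the arm's load off, check that the collar holds, and release.

```bash
python3 - <<'E'
from h import *
u=np.array([-np.sin(.045),np.cos(.045),0]); P=np.array([0.5025,-0.0892,0.0807])+u*.1018
R=Rt(.90); Q=P.copy()
for k in (1,2,3):
    Q=P+np.array([-.0006,-.0011,.0004])*k*np.array([1,1,-1]); env.move_linear(Q,vel=0.02,ori=R); s=rep(k)
env.gripper_to(0.03); s=rep("open")
env.move_linear([Q[0],Q[1],0.19],vel=0.12); rep("up")
c=wrist(); save(c,"w5.png"); cv2.imwrite("pics/w5c.png",cv2.resize(c["color"][:360,140:620,::-1],None,fx=1.6,fy=1.6))
r=env.place_of("wrist","wing"); print([(round(d["p"],2),np.round(world(c,d["centre"]),4).tolist()) for d in r[:2]])
r=env.place_of("wrist","jaw"); print([(round(d["p"],2),np.round(world(c,d["centre"]),4).tolist()) for d in r[:2]])
r=env.place_of("wrist","salt_jar"); print([(round(d["p"],2),np.round(world(c,d["centre"]),4).tolist()) for d in r[:2]])
E
```

```text
1 t19.96 pos [0.4986 0.0088 0.0808] a0.899 F [  5.4  -8.2 -10.7] Tz0.454 w0.0077 g81
2 t20.21 pos [0.4986 0.0086 0.0808] a0.900 F [ 6.1 -5.3 -9.1] Tz0.427 w0.0074 g81
3 t20.46 pos [0.4986 0.0082 0.0808] a0.900 F [ 6.8 -3.6 -7.5] Tz0.368 w0.0080 g81
open t20.80 pos [0.4958 0.0093 0.08  ] a0.900 F [0.2 0.4 1.3] Tz0.002 w0.0303 g0
up t21.88 pos [0.4956 0.0092 0.1892] a0.900 F [ 0.  -0.3 -0.1] Tz-0.001 w0.0300 g0
[(0.74, [0.499, 0.0085, 0.0968]), (0.26, [0.5674, 0.0078, 0.0396])]
[(0.74, [0.5681, 0.0063, 0.045])]
[]
```

View pics/w5c.png

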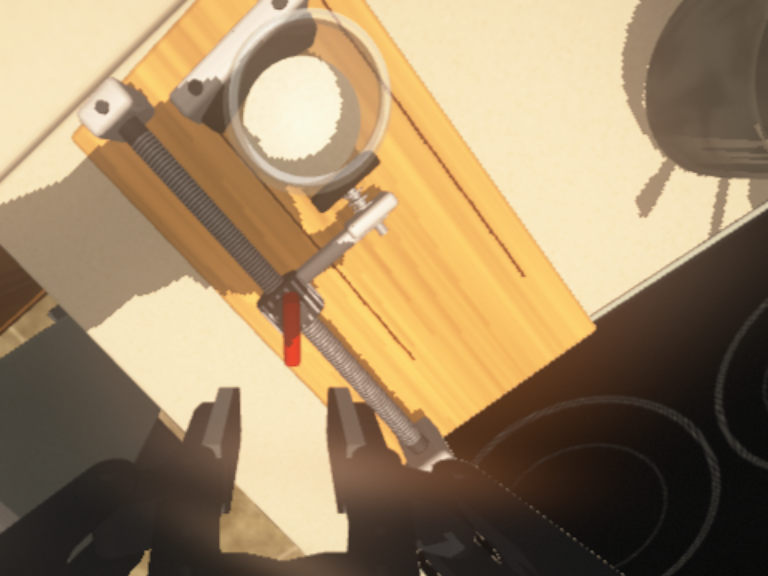

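The wing is turned back, the jar is upright against the back jaw, and the gripper is clear. I'll take one close shot to check the spring compression.

```bash
python3 - <<'E'
from h import *
env.move_ptp([0.570,-0.075,0.17],Rt(np.pi/2+.045)); env.move_linear([0.570,-0.075,0.10],vel=.15); rep()
c=wrist(); save(c,"w6.png"); np.savez("w6.npz",position=c["position"],orientation=c["orientation"],vfov=c["vfov"],cx=c["cx"],cy=c["cy"]); print(c["position"])
f=200/np.tan(np.radians(c["vfov"]/2))
p=c["orientation"].T@(np.array([.569,.01,.046])-c["position"]); u=int(c["cx"]-f*p[0]/p[2]); v=int(c["cy"]+f*p[1]/p[2]); print(u,v)
v0=max(v-110,0);u0=max(u-95,0); print(u0,v0); cv2.imwrite("pics/w6c.png",cv2.resize(c["color"][v0:v0+145,u0:u0+190,::-1],None,fx=4,fy=4,interpolation=cv2.INTER_CUBIC))
E
```

```text
t23.51 pos [ 0.5702 -0.0746  0.1007] a1.616 F [-0.1  1.1  0.2] Tz0.023 w0.0303 g0
[0.56629613 0.00423354 0.24348374]
320 97
225 0
```

View pics/w6c.png

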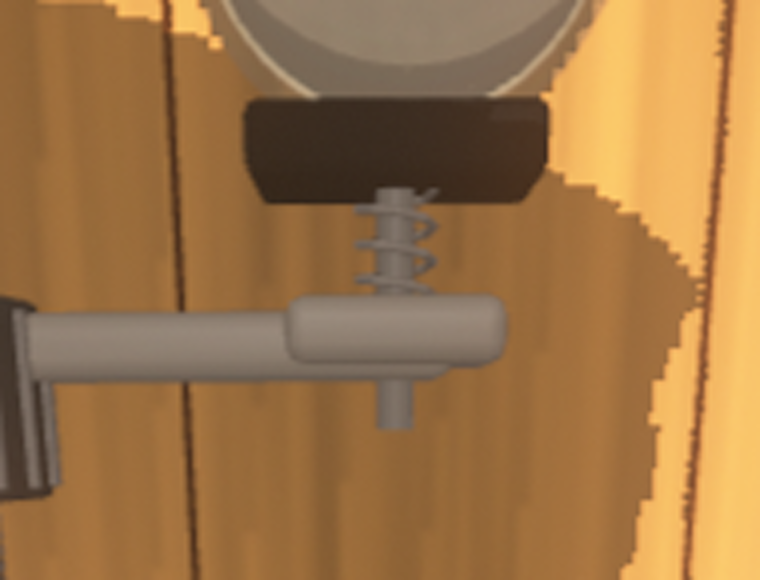

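```bash
python3 - <<'E'
from h import *
w=np.load("w6.npz"); px=lambda x,y:(225+x/4-.4,y/4-.4)
u=np.array([-np.sin(.045),np.cos(.045),0]); al=lambda x,y,z: 1000*pix2z(w,px(x,y),z)@u
print("arm axis",[round(al(x,r,.046),1) for x,r in((60,347),(200,346.5),(260,346))], "edges",al(200,313,.046),al(200,380,.046))
for z in(.052,.056,.06): print("box mid",z,round(al(400,329,z),1),"front/back",round(al(400,295,z),1),round(al(400,362,z),1))
print("pad front",[round(al(x,97,.059),1) for x in(260,400,540)], "width",1000*np.linalg.norm(pix2z(w,px(246,110),.059)-pix2z(w,px(548,110),.059)))
print("pad back bottom/top",al(400,202,.059),al(400,202,.033), "collar knurl end", [round(al(15,r,.048),1) for r in (300,497)])
E
```

```text
arm axis [np.float64(-9.1), np.float64(-9.0), np.float64(-8.9)] edges -4.06342247032123 -14.061163800792166
box mid 0.052 -6.9 front/back -2.0 -11.6
box mid 0.056 -7.2 front/back -2.4 -11.8
box mid 0.06 -7.5 front/back -2.8 -12.0
pad front [np.float64(22.9), np.float64(22.9), np.float64(22.9)] width 42.66147844252605
pad back bottom/top 9.613187345333342 13.962215813072085 collar knurl end [np.float64(-2.4), np.float64(-32.2)]
```

The bracket's arm sits ahead of the collar centre, so the absolute reading is ambiguous. w3 (unpressed) and w4 (pressed) were taken in the same tool-to-collar pose, so I compare those instead.

```bash
python3 - <<'E'
import cv2,numpy as np
a,b=[cv2.imread(f"pics/w{i}.png") for i in(3,4)]
C=[cv2.resize(im[195:305,310:475],None,fx=4.8,fy=4.8,interpolation=cv2.INTER_CUBIC)[:,:395*2] for im in(a,b)]
C=[cv2.resize(im[200:300,340:475],None,fx=5.6,fy=2.9*1.0,interpolation=cv2.INTER_CUBIC) if 0 else cv2.resize(im[205:300,340:475],None,fx=3.1,fy=3.1,interpolation=cv2.INTER_CUBIC) for im in(a,b)]
o=np.vstack(C); print(o.shape); cv2.imwrite("pics/cmp.png",o)
# registration of bracket arm region
t=a[235:290,345:400]; r=cv2.matchTemplate(b[225:300,335:410],t,cv2.TM_CCOEFF_NORMED); print(cv2.minMaxLoc(r))
E
```

```text
(588, 418, 3)
(-0.0740547776222229, 0.9778595566749573, (20, 0), (10, 10))
```

View pics/cmp.png

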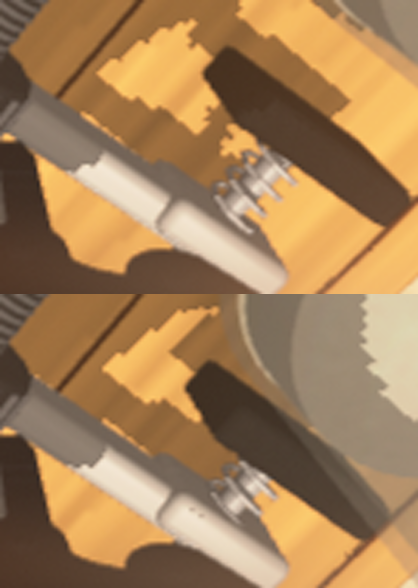

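```bash
python3 - <<'E'
from h import *
c=env.camera("wrist"); T0=np.array(c["T_tool_cam"]); f=200/np.tan(np.radians(c["vfov"]/2))
u=np.array([-np.sin(.045),np.cos(.045),0]); v=np.array([u[1],-u[0],0])
for n,p,a in (("w3",[.4992,-.0484,.0808],2.256),("w4",[.4964,.0088,.0808],2.253)):
    T=np.eye(4);T[:3,:3]=Rt(a);T[:3,3]=p; T=T@T0
    g=cv2.cvtColor(cv2.imread(f"pics/{n}.png"),cv2.COLOR_BGR2GRAY).astype(np.float32)
    ss=np.arange(10,56,.25); xs=np.arange(50,98,3.)
    def row(z,x):
        W=np.array([p[0],p[1],0])+np.outer(ss/1000,u)+v*x/1000; W[:,2]=z
        q=(W-T[:3,3])@T[:3,:3]; m=np.stack([c["cx"]-f*q[:,0]/q[:,2],c["cy"]+f*q[:,1]/q[:,2]],1).astype(np.float32)
        return cv2.remap(g,m[None,:,0],m[None,:,1],cv2.INTER_LINEAR)[0]
    out=[]
    for x in xs:
        r=row(.059,x); d=r<58; 
        out.append((int(x),[float(ss[i+1]) for i in np.where(np.diff(d.astype(int))==1)[0]],[float(ss[i+1]) for i in np.where(np.diff(d.astype(int))==-1)[0]],int(r.min())))
    print(n); [print(o) for o in out]
E
```

```text
w3
(50, [35.5], [45.5], 55)
(53, [43.5], [45.25], 56)
(56, [44.25], [45.0], 57)
(59, [], [], 59)
(62, [], [], 59)
(65, [], [], 60)
(68, [], [], 61)
(71, [], [], 61)
(74, [], [], 62)
(77, [], [], 63)
(80, [], [], 64)
(83, [], [], 65)
(86, [], [], 68)
(89, [], [], 71)
(92, [], [], 74)
(95, [], [], 76)
w4
(50, [29.25], [40.0], 51)
(53, [36.0], [40.0], 52)
(56, [36.75], [40.0], 53)
(59, [36.75], [39.25], 54)
(62, [37.0], [38.75], 54)
(65, [37.0], [37.75], 56)
(68, [], [], 59)
(71, [], [], 62)
(74, [], [], 64)
(77, [], [], 65)
(80, [], [], 67)
(83, [], [], 67)
(86, [], [], 69)
(89, [], [], 71)
(92, [], [], 73)
(95, [], [], 75)
```

```bash
python3 - <<'E'
from h import *
c=env.camera("wrist"); T0=np.array(c["T_tool_cam"]); f=200/np.tan(np.radians(c["vfov"]/2))
u=np.array([-np.sin(.045),np.cos(.045),0]); v=np.array([u[1],-u[0],0]); ss=np.arange(15,50,.1)
w=np.load("w6.npz"); T6=np.eye(4);T6[:3,:3]=w["orientation"];T6[:3,3]=w["position"]
E={}
for n,p,a in (("w3",[.4992,-.0484,.0808],2.256),("w4",[.4964,.0088,.0808],2.253)):
    T=np.eye(4);T[:3,:3]=Rt(a);T[:3,3]=p; T=T@T0
    g=cv2.cvtColor(cv2.imread(f"pics/{n}.png"),cv2.COLOR_BGR2GRAY).astype(np.float32)
    for x in list(range(51,63,2))+list(range(80,92,2)):
        W=np.array([p[0],p[1],0])+np.outer(ss/1000,u)+v*x/1000; W[:,2]=.059
        q=(W-T[:3,3])@T[:3,:3]; m=np.stack([c["cx"]-f*q[:,0]/q[:,2],c["cy"]+f*q[:,1]/q[:,2]],1).astype(np.float32)
        r=cv2.GaussianBlur(cv2.remap(g,m[None,:,0],m[None,:,1],cv2.INTER_LINEAR),(15,1),3)[0]
        d=np.gradient(r); E.setdefault(x,[]).append((round(float(ss[d.argmin()]),1),round(float(d.min()),1)))
for x in E: print(x,E[x],round(E[x][0][0]-E[x][1][0],1))
E
```

```text
51 [(34.5, -3.7), (28.1, -4.6)] 6.4
53 [(33.7, -9.8), (27.4, -4.0)] 6.3
55 [(33.6, -10.4), (27.3, -4.2)] 6.3
57 [(33.9, -10.0), (27.4, -3.5)] 6.5
59 [(33.5, -8.2), (27.5, -3.5)] 6.0
61 [(33.7, -5.6), (27.2, -7.3)] 6.5
80 [(34.0, -11.0), (27.4, -10.7)] 6.6
82 [(33.9, -10.3), (27.6, -10.4)] 6.3
84 [(34.1, -9.1), (27.6, -9.3)] 6.5
86 [(34.0, -9.3), (27.5, -8.6)] 6.5
88 [(34.0, -8.3), (27.5, -9.5)] 6.5
90 [(34.0, -9.3), (27.6, -8.2)] 6.4
```

```bash
python3 - <<'E'
from h import *
c=env.camera("wrist"); T0=np.array(c["T_tool_cam"]); f=200/np.tan(np.radians(c["vfov"]/2))
u=np.array([-np.sin(.045),np.cos(.045),0]); v=np.array([u[1],-u[0],0])
w=np.load("w6.npz"); T6=np.eye(4);T6[:3,:3]=w["orientation"];T6[:3,3]=w["position"]
def Tm(p,a):
    T=np.eye(4);T[:3,:3]=Rt(a);T[:3,3]=p; return T@T0
ref=[.4986,.0082,0]
I={"w3":([.4992,-.0484,0],Tm([.4992,-.0484,.0808],2.256)),"w4":([.4964,.0088,0],Tm([.4964,.0088,.0808],2.253)),"w5":(ref,Tm([.4956,.0092,.1892],.9)),"w6":(ref,T6),"w2":([.5036,-.0892,0],Tm([.5036,-.0905,.2155],1.0))}
def edges(n,x,z,lo,hi,k=4):
    p,T=I[n]; ss=np.arange(lo,hi,.1); g=cv2.cvtColor(cv2.imread(f"pics/{n}.png"),cv2.COLOR_BGR2GRAY).astype(np.float32)
    W=np.array(p)+np.outer(ss/1000,u)+v*x/1000; W[:,2]=z; q=(W-T[:3,3])@T[:3,:3]
    m=np.stack([c["cx"]-f*q[:,0]/q[:,2],c["cy"]+f*q[:,1]/q[:,2]],1).astype(np.float32)
    d=np.gradient(cv2.GaussianBlur(cv2.remap(g,m[None,:,0],m[None,:,1],cv2.INTER_LINEAR),(15,1),3)[0])
    i=[j for j in range(1,len(d)-1) if abs(d[j])>1.2 and abs(d[j])>=abs(d[j-1]) and abs(d[j])>abs(d[j+1])]
    return [(round(float(ss[j]),1),round(float(d[j]),1)) for j in i]
for n in I:
    print(n)
    for x in (40,46): print("  arm",x,edges(n,x,.046,-8,20))
    for x in (54,58,84,88): print("  pad",x,edges(n,x,.059,20,52))
E
```

```text
w3
  arm 40 [(0.5, -1.8), (3.7, -4.0), (9.2, -1.3), (12.4, 4.0), (13.6, -2.7)]
  arm 46 [(-0.1, 2.0), (0.8, 1.8), (9.0, -4.7)]
  pad 54 [(28.4, 5.6), (30.3, -5.4), (31.6, 5.8), (33.6, -9.9), (46.1, 4.2)]
  pad 58 [(28.1, 5.8), (29.2, -1.7), (30.6, 2.6), (33.8, -9.7), (46.1, 4.7)]
  pad 84 [(34.1, -9.1), (45.0, 9.1)]
  pad 88 [(34.0, -8.2), (44.5, 9.1)]
w4
  arm 40 [(0.6, -5.0), (9.1, -1.3), (12.8, 5.4), (14.0, -6.0)]
  arm 46 [(-0.0, 3.1), (7.0, -2.2), (8.9, -4.7), (12.7, 4.4), (13.9, -4.1)]
  pad 54 [(27.3, -4.5), (40.5, 4.9), (43.6, 1.4), (44.6, -2.2), (49.0, 1.6)]
  pad 58 [(27.6, -3.9), (40.3, 4.3), (45.8, 1.7)]
  pad 84 [(27.6, -9.3), (33.9, 1.7), (39.2, 3.8)]
  pad 88 [(27.5, -9.5), (32.9, 1.6), (38.4, 3.5)]
w5
  arm 40 [(-6.2, -3.7), (8.2, -1.3), (19.4, 1.5)]
  arm 46 [(-1.1, -4.0), (5.0, 1.3), (8.7, -2.6), (18.4, 4.4)]
  pad 54 [(21.8, 2.0), (27.6, -7.3), (39.1, 3.7), (45.9, 2.2), (51.3, -1.4)]
  pad 58 [(23.2, 4.4), (27.7, -6.4), (36.5, 1.2), (39.4, 2.1), (42.4, 1.7), (44.3, 1.7), (48.1, -2.5)]
  pad 84 [(27.6, -7.5), (31.2, 1.8), (34.5, 3.0), (43.1, 1.3)]
  pad 88 [(27.8, -7.1), (31.7, 1.6), (34.9, 2.8)]
w6
  arm 40 [(-0.3, -2.2), (1.0, 1.2)]
  arm 46 [(-0.3, -1.6), (1.1, 1.4), (9.8, -1.4)]
  pad 54 [(23.6, -6.7), (37.0, 4.6), (40.6, 4.1), (42.0, -4.2), (47.4, 1.8), (48.9, -15.8)]
  pad 58 [(23.6, -7.3), (37.3, 7.8), (38.9, -4.9), (45.0, 1.7), (48.9, -15.9)]
  pad 84 [(23.6, -6.1), (37.2, 5.6), (43.0, 1.7), (48.9, -15.9)]
  pad 88 [(23.6, -6.5), (37.3, 5.9), (38.4, 4.0), (39.7, -5.6), (44.7, 1.9), (48.9, -16.2)]
w2
  arm 40 [(-2.1, -5.2), (10.2, -1.3)]
  arm 46 [(-0.1, -4.1)]
  pad 54 [(24.3, 3.8), (34.4, -8.0), (45.3, 3.3), (51.4, 2.2)]
  pad 58 [(23.6, 4.1), (34.4, -6.5), (45.5, 2.4), (51.4, 3.0)]
  pad 84 [(23.1, 2.5), (34.4, -7.1), (45.8, 2.6), (50.6, 4.7)]
  pad 88 [(34.5, -6.2), (45.3, 3.0), (50.2, 3.3)]
```

The image comparison gives 6.4 mm (12.8 N) while pressed. The collar then settled back about 0.7 mm as the arm unloaded, leaving roughly 11.4 N, which is lowish. There is time left, so I'll regrip, loosen, press to about 15.5 N and tighten into the next notch.

```bash
python3 - <<'E'
from h import *
env.move_linear([0.570,-0.075,0.17],vel=.2)
P=np.array([.4988,.0082,.0800])
env.move_ptp([P[0],P[1],.17],Rt(.885)); env.move_linear(P,vel=.15); rep("down")
env.gripper_to(0,80); s=rep("grip")
for k in range(1,5):
    env.move_linear(P+np.array([-.0005,.0006,0])*k,vel=.1,ori=Rt(.885+.29*k)); rep(k)
E
```

```text
down t25.79 pos [0.4994 0.0079 0.0804] a0.885 F [-0.2 -0.7  0.2] Tz0.018 w0.0299 g0
grip t26.11 pos [0.4998 0.0081 0.0813] a0.886 F [-0.2  0.   5.4] Tz0.717 w0.0079 g78
1 t26.55 pos [0.499  0.0083 0.0813] a1.175 F [-1.4 -1.9  7. ] Tz0.142 w0.0077 g78
2 t26.99 pos [0.4981 0.008  0.0812] a1.464 F [-2.9 -4.7  7.7] Tz0.125 w0.0077 g78
3 t27.43 pos [0.4971 0.0079 0.0812] a1.753 F [-4.6 -8.1  9.1] Tz0.084 w0.0078 g79
4 t27.88 pos [0.4961 0.008  0.0812] a2.043 F [ -5.4 -10.2   9.8] Tz0.180 w0.0079 g79
```

```bash
python3 - <<'E'
from h import *
P=np.array([.4958,.0106,.0806])
for d in (2,3.5,5,6,7,8,9):
    env.move_linear(P+np.array([-.045,1,0])*d/1000,vel=.015,ori=Rt(2.04)); env.sleep(.15); s=rep(d)
    if s["wrist_force"][1]<-15.9 or s["eef_pos"][1]>.0106: break
E
```

```text
2 t28.33 pos [0.496  0.0097 0.0813] a2.038 F [ -1.8 -10.7   3.3] Tz0.065 w0.0076 g78
3.5 t28.73 pos [0.496  0.0107 0.0813] a2.037 F [ -1.9 -12.5   3. ] Tz0.077 w0.0078 g78
```

```bash
cat > m.py <<'E'
from h import *
u=np.array([-np.sin(.045),np.cos(.045),0]); v=np.array([u[1],-u[0],0])
def measure(name):
    s=rep(name); c=wrist(); save(c,name+".png"); f=200/np.tan(np.radians(c["vfov"]/2)); R=c["orientation"]
    g=cv2.cvtColor(c["color"],cv2.COLOR_RGB2GRAY).astype(np.float32); p=np.array([*s["eef_pos"][:2],0])
    def ed(x,z,lo,hi):
        ss=np.arange(lo,hi,.1); W=p+np.outer(ss/1000,u)+v*x/1000; W[:,2]=z; q=(W-c["position"])@R
        m=np.stack([c["cx"]-f*q[:,0]/q[:,2],c["cy"]+f*q[:,1]/q[:,2]],1).astype(np.float32)
        d=np.gradient(cv2.GaussianBlur(cv2.remap(g,m[None,:,0],m[None,:,1],cv2.INTER_LINEAR),(15,1),3)[0]); return round(float(ss[d.argmin()]),1)
    print("arm",[ed(x,.046,4,12) for x in(42,44,46,48)],"pad",[ed(x,.059,20,32) for x in(54,58,82,84,86,88)])
E
python3 -c "
from m import *
measure('w7')"
```

```text
w7 t28.73 pos [0.496  0.0107 0.0813] a2.037 F [ -1.9 -12.5   3. ] Tz0.077 w0.0078 g78
arm [4.4, 6.5, 6.6, 6.5] pad [25.2, 25.3, 25.4, 25.6, 25.5, 25.5]
```

Pad to arm gives 6.0 mm of compression (12 N), which agrees with the wrist reading. I press about 1.8 mm further.

```bash
python3 - <<'E'
from m import *
P=np.array([.4958,.0106,.0806])
for d in (4.5,5.5,6.5,7.5):
    env.move_linear(P+np.array([-.045,1,0])*d/1000,vel=.015,ori=Rt(2.04)); env.sleep(.15); s=rep(d)
    if s["wrist_force"][1]<-15.6 or s["eef_pos"][1]>.0124: break
measure("w8")
E
```

```text
4.5 t29.18 pos [0.4959 0.0112 0.0813] a2.037 F [ -2.  -14.9   2.7] Tz0.102 w0.0075 g78
5.5 t29.58 pos [0.4959 0.0118 0.0813] a2.037 F [ -2.  -15.7   2.8] Tz0.097 w0.0079 g78
w8 t29.58 pos [0.4959 0.0118 0.0813] a2.037 F [ -2.  -15.7   2.8] Tz0.097 w0.0079 g78
arm [6.9, 6.5, 6.4, 6.5] pad [24.2, 24.4, 24.4, 24.4, 24.5, 24.5]
```

```bash
python3 - <<'E'
from m import *
P=np.array([.4958,.0106,.0806])+np.array([-.045,1,0])*.0069
env.move_linear(P,vel=.015,ori=Rt(2.04)); env.sleep(.15); measure("w9")
for k in range(1,9):
    env.move_linear(P+np.array([.003,-.0005,0])*k/8,vel=.1,ori=Rt(2.04-.13*k)); s=rep(k)
    if s["wrist_force"][1]<-20: break
E
```

```text
w9 t30.03 pos [0.4959 0.0128 0.0813] a2.036 F [ -2.3 -17.2   2.3] Tz0.135 w0.0079 g78
arm [4.4, 6.4, 6.4, 6.4] pad [23.4, 23.1, 23.5, 23.5, 23.6, 23.5]
1 t30.37 pos [0.4963 0.013  0.0813] a1.906 F [ -1.  -15.1   0.9] Tz-0.258 w0.0073 g78
2 t30.65 pos [0.4967 0.013  0.0813] a1.776 F [ -1.7 -15.9   1.6] Tz-0.202 w0.0076 g78
3 t30.93 pos [0.4972 0.013  0.0813] a1.646 F [ -1.  -15.3   1.9] Tz-0.137 w0.0076 g78
4 t31.22 pos [0.4976 0.013  0.0813] a1.516 F [ -1.6 -14.6   1.5] Tz-0.114 w0.0075 g78
5 t31.50 pos [0.4981 0.013  0.0813] a1.386 F [ -0.8 -15.5   1.8] Tz-0.209 w0.0080 g78
6 t31.78 pos [0.4985 0.0129 0.0813] a1.256 F [ -2.  -15.7   2.3] Tz-0.114 w0.0079 g78
7 t32.07 pos [0.499  0.0127 0.0813] a1.126 F [ -0.5 -15.7   2. ] Tz-0.150 w0.0074 g78
8 t32.35 pos [0.4994 0.0125 0.0814] a0.996 F [ -1.3 -16.2   1.1] Tz-0.097 w0.0076 g78
```

```bash
python3 - <<'E'
from m import *
P=np.array([.4958,.0106,.0806])+np.array([-.045,1,0])*.0069+np.array([.003,-.0005,0])
for a in (.93,.88,.86):
    env.move_linear(P,vel=.1,ori=Rt(a)); s=rep(a)
    if abs(s["wrist_torque"][2])>.45: break
for k in (1,2,3,4):
    Q=P-np.array([0,.0011,0])*k; env.move_linear(Q,vel=.02,ori=Rt(.89)); rep("un%d"%k)
measure("w10")
E
```

```text
0.93 t32.60 pos [0.4996 0.0123 0.0814] a0.926 F [  0.  -17.5   0.3] Tz-0.104 w0.0075 g78
0.88 t32.85 pos [0.4996 0.0123 0.0814] a0.878 F [  0.3 -17.    0.9] Tz0.735 w0.0078 g80
un1 t33.10 pos [0.4996 0.012  0.0814] a0.888 F [  0.5 -14.6   0.2] Tz0.692 w0.0076 g79
un2 t33.35 pos [0.4997 0.011  0.0813] a0.888 F [  0.4 -13.1   0.3] Tz0.625 w0.0077 g79
un3 t33.60 pos [0.4997 0.0109 0.0813] a0.889 F [  0.4 -10.3   0.1] Tz0.548 w0.0081 g79
un4 t33.85 pos [0.4997 0.0108 0.0813] a0.889 F [ 0.4 -6.2  0.2] Tz0.556 w0.0077 g79
w10 t33.85 pos [0.4997 0.0108 0.0813] a0.889 F [ 0.4 -6.2  0.2] Tz0.556 w0.0077 g79
arm [7.6, 7.8, 7.7, 7.8] pad [25.4, 25.5, 25.6, 25.4, 25.6, 25.6]
```

Collar displacement between the two clamps is +2.7 mm, exactly one notch, so the force is now about 15–16 N. I release and retreat.

```bash
python3 - <<'E'
from m import *
P=np.array([.4985,.0125,.0806])
for k in (1,2): env.move_linear(P-np.array([0,.0006*k,0]),vel=.02,ori=Rt(.89)); rep(k)
env.gripper_to(.03); s=rep("open"); p=np.array(s["eef_pos"])
env.move_linear([p[0],p[1],.19],vel=.15); 
env.move_ptp([.4956,.0092,.24],Rt(.9)); env.sleep(.3); measure("w11")
c=wrist(); cv2.imwrite("pics/w11c.png",cv2.resize(c["color"][:360,140:620,::-1],None,fx=1.6,fy=1.6))
E
```

```text
1 t34.15 pos [0.4997 0.0107 0.0813] a0.890 F [ 1.4 -5.5  1.6] Tz0.523 w0.0078 g79
2 t34.40 pos [0.4996 0.0107 0.0813] a0.890 F [ 1.4 -4.4  5.3] Tz0.514 w0.0074 g79
open t34.74 pos [0.4977 0.0118 0.0802] a0.890 F [0.5 0.6 0.4] Tz0.015 w0.0300 g0
w11 t36.24 pos [0.4949 0.0093 0.2387] a0.900 F [ 0.2 -0.5 -0.3] Tz0.043 w0.0297 g0
arm [9.4, 9.5, 9.5, 9.7] pad [26.8, 26.5, 26.6, 26.8, 26.8, 26.7]
```

View pics/w11c.png

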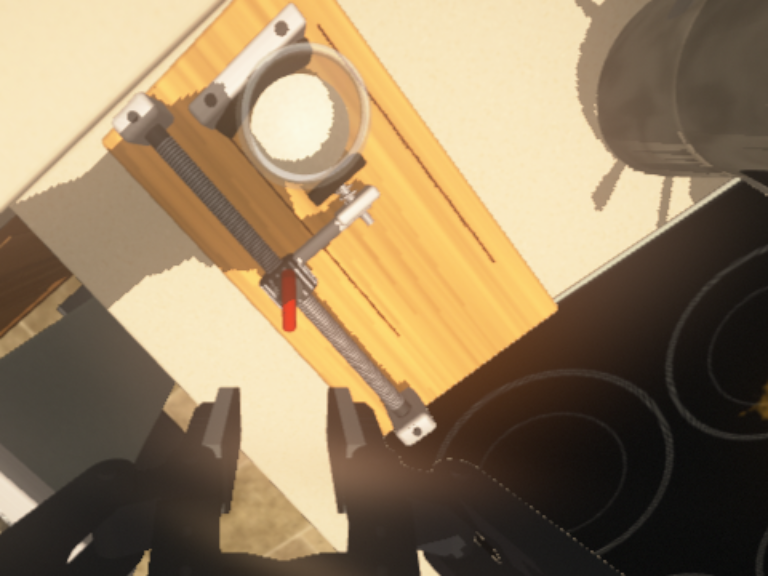

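The jar (px 305,112) is upright against the V jaw. The wing (289,300) is back at its tight angle and the gripper is clear. Pad to arm is 17.2 mm, which is 7.7 mm of compression or about 15 N. Handing in.

```bash
python3 -c "
from rig import env
print(env.finish_job())"
```

```text
the job is handed in; nothing more can be done
None
```

The jar is clamped against the back jaw at an estimated 15 N (from the spring jaw's compression in the images), the screw is tight and the gripper is clear; the first clamp came out at about 11 N, so I loosened, pressed and tightened once more, and the job was handed in at about 36 s.

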